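# Clip the enamelled stay to the curing rack's snap hook and slide it to the lamp

## Robot

A 6-joint arm with a two-finger parallel gripper is mounted at the origin on the work surface. World frame = base frame: x ahead of the robot, y to its left, z up, the work surface at z = 0. Lengths are in m, angles in rad, forces in N, time in s.
With the tool pointing down it reaches from about 0.25 to 0.85 m from the base axis. Payload 12.5 kg.
Tool frame: the origin (TCP) lies midway between the tips of the shut fingers; the grasp point (between the pads) lies 19 mm behind it; y points along the fingers, x is the direction in which the jaws open and shut, and the axes are right-handed (so a half turn about y gives the same grasp; the last joint's range is limited). The gripper opens to 93 mm and grips with 3 to 60 N. Pads are 15 mm wide; open, the fingers measure 128 mm over their backs; the gripper's body (75 mm by 188 mm) begins 65 mm behind the grasp point.
Start: joints at [-1.336, 0.351, 1.652, -0, 1.139, -0.085], TCP at [0.173, -0.522, 0.219] pointing down, gripper open.
Joint ranges: [-2.75, 2.75], [-0.79, 2.1], [0.01, 2.65], [-1.57, 4.71], [0.07, 3.14], [-2.87, 2.87]. Speed limits (rad/s): [2.22, 2.22, 2.79, 3.14, 3.14, 3.14].

## Interface

Orientations are given as [roll, pitch, yaw] about the fixed x, y, z axes, in that order (R = Rz(yaw) Ry(pitch) Rx(roll)).
In Python, from plant import readout, vision, ticket gives the robot as it stands.
- The arm moves only by the tool play_rows, never from a script. Its argument "moves" is a list of rows, each a list of 2 entries, a list of its own where there are three numbers: the shift along the tool's x, y, z in m, then the turn about the tool's y in rad. A call has 1 to 10 rows; each row is the pose to reach, as a shift and turn from the pose measured when the call began, along the tool's axes at that moment; what a row does not reach only later rows make up. A row lasts 1/8 s, in which the tool goes at most 62.5 mm and 10.7 degrees, less where a joint would pass 70% of its speed; a pose out of reach is approached as far as the arm can. A call with a gripper value outside its range is refused whole. "grip" is the finger opening in m, from 0 to 0.093, set as the call begins (left out, the last holds). The fingers move at their own pace and stop on an object; "newtons" is the grip in N (left out, the last holds). Time passes only in rows, so rows that repeat a pose let the fingers close. It gives the time, the measured TCP pose, the force and the opening at its end, in the units of the state.
- readout.observe(): the state, without advancing time (a new reading comes with each control period).
- vision.snapshot(name): name is "side" or "top"; returns a dict with "frame" (400x640x3 uint8, red, green, blue), "range_z" (400x640 float32, m along the optical axis (not along the pixel's ray), 0 where there is no reading), "intrinsics" (3x3 intrinsics, pixels), "k1" (the pictures are not rectified: a ray, as slopes to the right and down, at radius r is drawn at 1 + k1 r^2 times it, then the intrinsics apply), "pose" (4x4, takes a point from camera to world coordinates). Camera axes: x right, y down, z forward; pixel columns grow to the right and rows downward; lengths in m; the calibration is good to about 2 mm. A picture is of the moment at which its call begins.
- ticket.job_done(): hands the job in, once; it reports no verdict.
The state is a dict: "t": time; "joints": joint angles; "qd": joint speeds; "joint_efforts": joint torques, N m; "tcp_pos": TCP position; "ee_rot": TCP orientation; "force": force on the tool from outside, world axes, zero at the start; "ft_torque": the same for the moment, N m; "gripper_width": finger opening in m.
Only numpy, scipy, OpenCV 4.12 (cv2) and the standard library are available. Lean on these libraries where they do the work, as an engineer would, in place of code of your own. Each camera call takes 0.05 s, during which the arm holds its last target.

## Task

Take the black stay from the tray and clip it by its steel ring to the brass snap hook on the curing rack: press the sprung gate inward with the ring, pass the ring in behind the hook's nose and let the gate snap shut, so that the stay hangs freely from the hook. Then slide the blue hanger along its rail until it is up against the red stop, next to the lamp, and leave the stay hanging still. Leave the red and blue stays, the jar, the screwdriver and the steel bowl where they are.

Things in the scene. Friction and masses are not known exactly. Their poses are not given: they have to be found in the camera images.
- black_stay: The stay to hang: gloss black flat bar 80 long, 18 wide, 10 mm thick, about 120 g, with a rigid steel ring in line at one end. Lies flat in the tray, z up. Origin on its underside near the bar's middle; x points along the bar to the ring, y across, z through the thickness. Bar: x -42 to +38, z 0 to 10 mm. Balances about x = 7 mm.
- ring_centre (a point): Centre of the black stay's ring: x 58, y 0, z 5 mm in the stay's frame, axes as the stay's. The ring lies flat in the bar's mid-plane and is one rigid piece with it: wire 5 mm thick, outer diameter 45 mm, clear hole 35 mm.
- ring_tip (a point): Middle of the ring's wire at the point farthest from the bar: x 78, y 0, z 5 mm in the stay's frame, axes as the stay's.
- tray: Shallow open grey tray, 170 x 260 mm, 18 mm high, walls 4 mm, inner floor 4 mm above the bench; fixed. Origin: centre of its underside, x along the short side. Three stays of one shape (black, red, blue) lie side by side in it in any order about 70 mm apart, rings towards the tray's +x side.
- rack: Curing rack, fixed: grey base 70 x 250 mm, aluminium rail along its y, red stop block at the +y end, and a yellow lamp 200 mm from the origin along +y (170 mm high). Origin on the bench under the rail; x away from the robot, z up. The blue hanger runs on the rail and carries post, knob and hook.
- hanger (a joint): Position of the hanger along the rail, m: 0 at the end away from the lamp, grows along the rack's +y, 0.15 against the red stop. About 2 N to slide, plus 8 N per m/s; it stays where it is left.
- knob (a point): Middle of the blue knob on top of the hanger's 14 mm post, 250 mm above the bench, axes as the rack's. Knob diameter 28 mm, from 15 mm below to 15 mm above this point. Grip it from above, or push it, to slide the hanger.
- hook_nose (a point): Centre of the nose tip of the brass snap hook (8 mm bar, rounded top 4 mm above this point), 205 mm above the bench and 75 mm in front (-x) of the knob's axis; axes as the rack's. The hook is an upright loop in the x-z plane, mouth towards -x (the robot), closed by the gate. Open space in front of the nose. Below the tip the nose goes straight down 14 mm, then curves into the basket.
- hook_basket (a point): Lowest part of the hook's loop, on top of the bar, where a hung ring rests: 20 mm behind (+x) and 24 mm below hook_nose; axes as the rack's. The loop's back bar stands 40 mm behind the nose. A ring pushed in along +x just above the nose and then lowered behind it until its far wire is 10 mm or more below hook_nose lets the gate shut above it.
- gate (a joint): Angle of the sprung steel gate, rad: 0 shut (its stop), up to 0.5 pressed inward (+x). A 6 mm rod hanging from a hinge 16 mm behind and 46 mm above hook_nose down to just behind the nose tip (its end 7.5 mm behind and 2 mm below hook_nose). A spring shuts it: about 1 N at its end to start, 2 N fully in.
- red_stay: Red stay of the same shape and frame as the black one, in the tray; to be left alone.
- blue_stay: Blue stay of the same shape and frame as the black one, in the tray; to be left alone.
- jar: Bystander: amber jar with a black cap, 60 mm diameter, 80 mm high, left of the rack, origin under its centre.
- screwdriver: Bystander: red-handled screwdriver lying on the bench, left of the rack.
- bolt_bowl: Bystander: small steel bowl, 80 mm diameter, 35 mm high, on the bench between the robot and the rack, origin under its centre.
There are look-alikes about, which are no part of the job. Leave any green look-alike of the black_stay alone.

How it is judged:
By the outcome, as a careful person would: the job done as asked, in the order asked, and still so for the second after the job is handed in, with the robot touching nothing.
It also fails if it takes over 53 s, if anything falls off the work surface, if the arm or the gripper's body presses on something with over 40 N, if the wrist force passes 120 N, or if a joint passes its speed limit or range.

## Working session

There is one attempt and no reset: what is moved stays moved. The work goes in short steps, Python scripts to look and compute and a tool call to move; the robot and the scene stay as the last step left them, time stands still between calls to the robot, and variables do not carry over. Pictures are saved under pics/ and viewed, and the job is handed in when it is done.

Besides the shell and the picture viewer there is one more tool, called after "Call:" as name(argument=value, ...), one argument or row to a line, values as JSON. play_rows: Moves the arm, as the interface text tells. Its arguments: {"type":"object","properties":{"moves":{"type":"array"},"grip":{"type":"number"},"newtons":{"type":"number"}},"required":["moves"]}

```bash
ls; mkdir -p pics
python3 - <<'E'
from plant import readout, vision
import cv2,numpy as np
s=readout.observe()
for k,v in s.items(): print(k,np.round(v,4))
for n in("top","side"):
    d=vision.snapshot(n); cv2.imwrite(f"pics/{n}0.png",d["frame"][:,:,::-1]); np.savez(f"{n}0.npz",**d)
    print(n,d["intrinsics"],d["k1"],d["pose"])
E
```

```text
pics
t 0.0
joints [-1.3356  0.3512  1.6524  0.      1.1391 -0.0846]
qd [-0.0008 -0.0003 -0.0014 -0.0006  0.0003  0.0011]
joint_efforts [-3.00000e-04 -4.97330e+01 -2.85255e+01  6.99000e-02  2.57000e-02
 -1.00000e-04]
tcp_pos [ 0.1728 -0.5218  0.2181]
ee_rot [-1.5707e+00  1.2000e-03 -1.2510e+00]
force [0.6559 0.1172 0.4497]
ft_torque [-0.037   0.012  -0.0183]
gripper_width 0.0927
top [[499.86526214   0.         319.27346855]
 [  0.         499.86526214 197.83681326]
 [  0.           0.           1.        ]] -0.03623375982310205 [[ 0.00942006 -0.9840478   0.17765467  0.27438942]
 [-0.99955894 -0.01427037 -0.02604393 -0.05682211]
 [ 0.02816367 -0.17733097 -0.98374821  1.44500838]
 [ 0.          0.          0.          1.        ]]
side [[385.25233319   0.         324.36342157]
 [  0.         385.25233319 201.08373792]
 [  0.           0.           1.        ]] -0.06451121972067116 [[-0.80391603 -0.30176386  0.51250131 -0.2060129 ]
 [-0.59446262  0.43415156 -0.67685051  0.83029378]
 [-0.01825422 -0.84879385 -0.52840873  0.88911184]
 [ 0.          0.          0.          1.        ]]
```

View pics/top0.png

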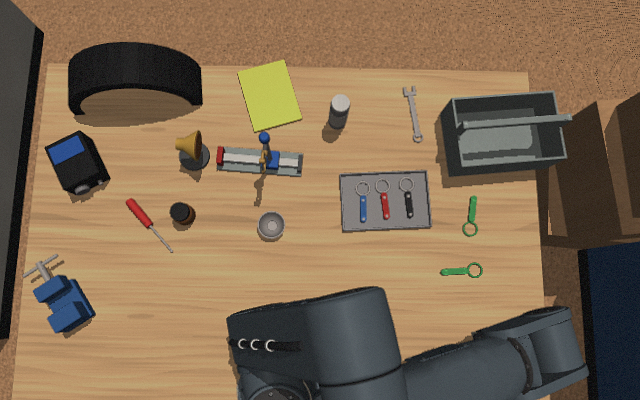

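View pics/side0.png

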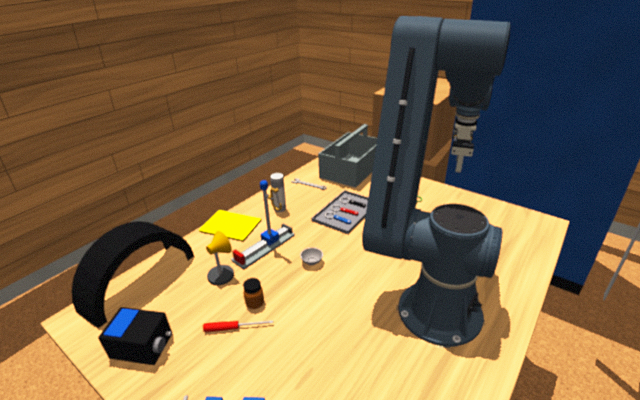

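The top view shows three stays in the tray: blue (363,208), red (385,205) and black (408,200). Two green look-alikes lie outside it at (472,215) and (461,270). The black one at (408,200) fits the description. The rack is at (260,160) with its knob at (265,138). Next, enlarged crops.

```bash
cat > h.py <<'E'
import numpy as np,cv2
def load(n): return dict(np.load(n))
def ray(d,u,v):
    K=d["intrinsics"]; p=np.array([(u-K[0,2])/K[0,0],(v-K[1,2])/K[1,1]]); q=p.copy()
    for _ in range(20): q=p/(1+float(d["k1"])*(q@q))
    r=d["pose"][:3,:3]@np.array([q[0],q[1],1.]); return d["pose"][:3,3],r
def atz(d,u,v,z):
    o,r=ray(d,u,v); return o+r*(z-o[2])/r[2]
def dep(d,u,v):
    o,r=ray(d,u,v); return o+r*d["range_z"][int(round(v)),int(round(u))]
def proj(d,P):
    P=np.array(P,float); c=d["pose"][:3,:3].T@(P-d["pose"][:3,3]); q=c[:2]/c[2]
    q=q*(1+float(d["k1"])*(q@q)); K=d["intrinsics"]; return q[0]*K[0,0]+K[0,2],q[1]*K[1,1]+K[1,2]
def crop(d,u0,v0,u1,v1,s,name):
    im=d["frame"][v0:v1,u0:u1,::-1]; cv2.imwrite(name,cv2.resize(im,None,fx=s,fy=s,interpolation=cv2.INTER_CUBIC))
E
python3 - <<'E'
from h import *
t=load("top0.npz"); s=load("side0.npz")
crop(t,335,165,435,235,8,"pics/c1.png")
crop(t,210,120,310,190,8,"pics/c2.png")
crop(s,220,170,310,270,6,"pics/c3.png")
crop(s,310,185,380,235,10,"pics/c4.png")
E
```

```text
(no output)
```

View pics/c1.png

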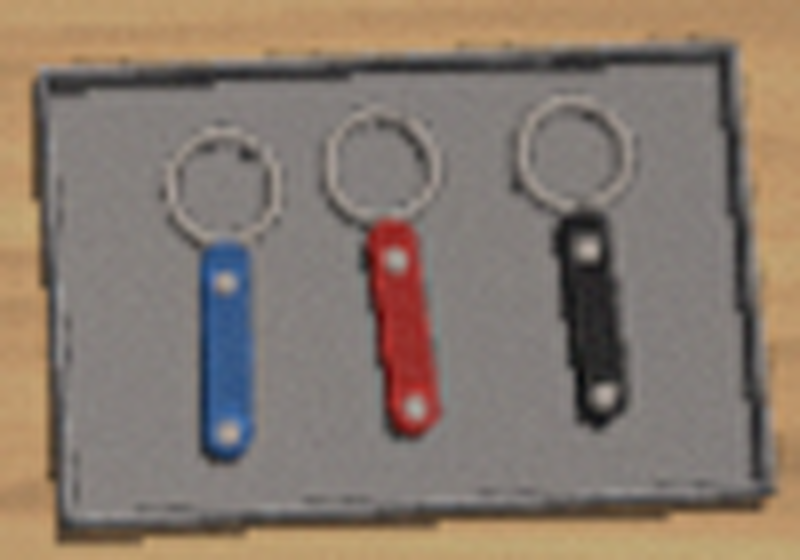

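View pics/c2.png

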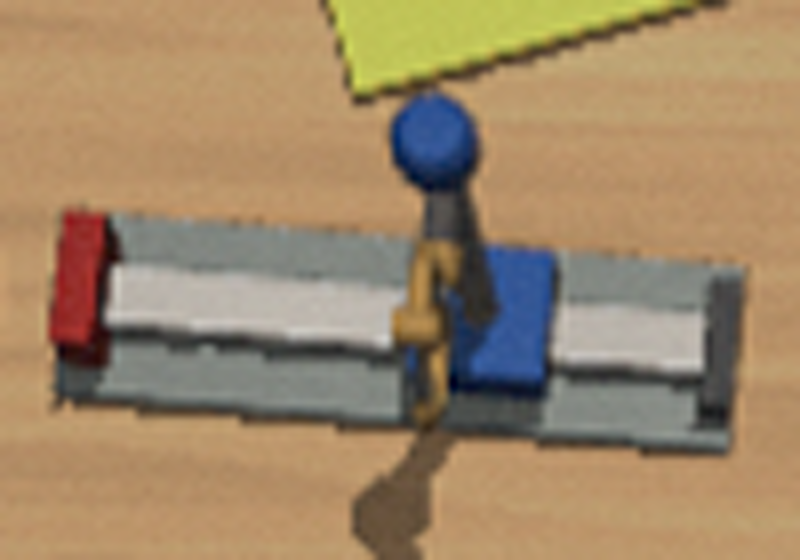

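View pics/c3.png

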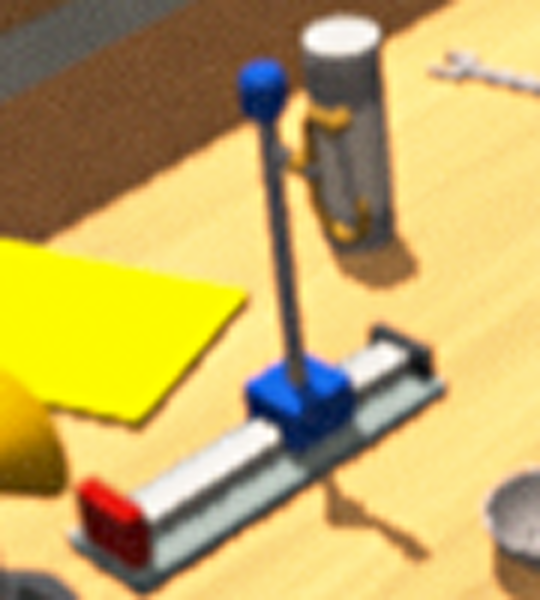

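Run:
```python
from h import *
t=load("top0.npz"); s=load("side0.npz")
def c(x,y,u0,v0,k): return u0+(x+.5)/k-.5, v0+(y+.5)/k-.5
f=lambda x,y,z:atz(t,*c(x,y,335,165,8),z)
g=lambda x,y,z:atz(t,*c(x,y,210,120,8),z)
for n,a in dict(ring=(575,153,.009),riv1=(587,248,.014),riv2=(602,392,.014),end=(599,425,.014),rring=(382,168,.009),bring=(224,186,.009),
 tl=(45,75,.018),tr=(735,48,.018),br=(770,492,.018),bl=(62,532,.0)).items(): print(n,f(*a).round(4))
for n,a in dict(knob=(435,142,.25),bTL=(108,215,.01),bBL=(60,400,.01),bBR=(728,450,.01),bTR=(745,268,.01)).items(): print(n,g(*a).round(4))
# depth points knob and hook by colour
for d,nm in((t,"top"),(s,"side")):
    hsv=cv2.cvtColor(d["frame"],cv2.COLOR_RGB2HSV)
    vv,uu=np.nonzero(d["range_z"]>0)
    P=np.array([dep(d,u,v) for u,v in zip(uu,vv) ]) if 0 else None
    K=d["intrinsics"]; V,U=np.mgrid[0:400,0:640]
    pts=cv2.undistortPoints(np.stack([U,V],-1).reshape(-1,1,2).astype(np.float64),K,np.array([float(d["k1"]),0,0,0,0])).reshape(400,640,2)
    Pc=np.dstack([pts,np.ones((400,640))])*d["range_z"][...,None]
    W=Pc@d["pose"][:3,:3].T+d["pose"][:3,3]
    np.save(nm+"W.npy",W)
    kn=(W[...,2]>.23)&(W[...,2]<.275)&(hsv[...,0]>105)&(hsv[...,0]<130)&(hsv[...,1]>120)&(abs(W[...,0]-.6)<.25)&(abs(W[...,1])<.3)
    print(nm,"knob",kn.sum(),W[kn].mean(0).round(4), "px",U[kn].mean(),V[kn].mean(),W[kn].min(0),W[kn].max(0))
    br=(W[...,2]>.15)&(W[...,2]<.3)&(hsv[...,0]>10)&(hsv[...,0]<28)&(hsv[...,1]>110)&(abs(W[...,0]-.55)<.25)&(abs(W[...,1]-.06)<.12)
    print("brass",br.sum())
    for v,u in np.argwhere(br): print(u,v,W[v,u].round(3),end="; ")
    print()
```

```text
ring [ 0.5799 -0.3519  0.009 ]
riv1 [ 0.5434 -0.3546  0.014 ]
riv2 [ 0.4901 -0.3589  0.014 ]
end [ 0.478  -0.3575  0.014 ]
rring [ 0.5731 -0.2802  0.009 ]
bring [ 0.5655 -0.2218  0.009 ]
tl [ 0.6042 -0.1553  0.018 ]
tr [ 0.6186 -0.4105  0.018 ]
br [ 0.4537 -0.4186  0.018 ]
bl [ 0.4381 -0.163   0.    ]
knob [0.6406 0.0502 0.25  ]
bTL [0.6841 0.1917 0.01  ]
bBL [0.6135 0.2061 0.01  ]
bBR [ 0.5985 -0.0392  0.01  ]
bTR [ 0.6677 -0.0444  0.01  ]
top knob 91 [0.6369 0.0499 0.2615] px 263.6373626373626 137.3846153846154 [0.62601778 0.03900399 0.24550642] [0.6511424  0.06191293 0.26839382]
brass 96
262 150 [0.617 0.057 0.219]; 263 150 [0.61  0.052 0.243]; 264 150 [0.616 0.052 0.22 ]; 265 150 [0.616 0.049 0.222]; 262 151 [0.607 0.054 0.246]; 263 151 [0.605 0.051 0.252]; 264 151 [0.606 0.049 0.249]; 265 151 [0.615 0.05  0.215]; 266 151 [0.614 0.047 0.219]; 267 151 [0.616 0.045 0.212]; 262 152 [0.602 0.053 0.254]; 263 152 [0.602 0.051 0.254]; 264 152 [0.603 0.049 0.25 ]; 265 152 [0.611 0.049 0.219]; 266 152 [0.611 0.046 0.221]; 267 152 [0.613 0.044 0.214]; 261 153 [0.599 0.056 0.256]; 262 153 [
[... 5596 characters left out ...]
83]; 280 207 [0.562 0.061 0.199]; 281 207 [0.562 0.056 0.197]; 268 208 [0.635 0.047 0.161]; 274 208 [0.596 0.056 0.18 ]; 275 208 [0.591 0.056 0.182]; 276 208 [0.588 0.054 0.182]; 277 208 [0.585 0.053 0.183]; 279 208 [0.566 0.062 0.195]; 280 208 [0.563 0.061 0.195]; 281 208 [0.56  0.059 0.195]; 265 209 [0.639 0.058 0.161]; 268 209 [0.634 0.048 0.158]; 275 209 [0.591 0.057 0.178]; 276 209 [0.585 0.058 0.182]; 277 209 [0.58  0.058 0.183]; 278 209 [0.578 0.055 0.182]; 279 209 [0.57  0.058 0.187]; 280 209 [0.563 0.061 0.191]; 265 210 [0.642 0.056 0.155]; 268 210 [0.633 0.05  0.155]; 276 210 [0.586 0.057 0.176]; 277 210 [0.581 0.057 0.178]; 278 210 [0.576 0.057 0.18 ]; 265 211 [0.639 0.059 0.153];
```

```bash
cat >> h.py <<'E'
def go(target,yaw=None):
    from plant import readout
    from scipy.spatial.transform import Rotation as Ro
    s=readout.observe(); R=Ro.from_euler('xyz',s["ee_rot"]).as_matrix()
    sh=R.T@(np.array(target)-s["tcp_pos"])
    print("t",round(s["t"],2),"tcp",np.round(s["tcp_pos"],4),"rot",np.round(s["ee_rot"],4),"F",np.round(s["force"],2),"w",round(s["gripper_width"],4))
    print("shift",sh.round(4),"turn",None if yaw is None else round(-(yaw-s["ee_rot"][2]),4),"dist",np.linalg.norm(sh).round(3))
E
python3 - <<'E'
from h import *
go([.517,-.3568,.08],-1.493)
E
```

```text
t 0.1 tcp [ 0.1729 -0.5218  0.2182] rot [-1.5707e+00  1.0000e-03 -1.2510e+00] F [-0.7   0.56 -0.31] w 0.093
shift [-0.0483  0.1382  0.3785] turn 0.242 dist 0.406
```

Call:
play_rows(
  moves=[
    [[-0.006,0.0,0.05],0.03],
    [[-0.012,0.02,0.1],0.06],
    [[-0.018,0.04,0.15],0.1],
    [[-0.025,0.06,0.2],0.14],
    [[-0.031,0.08,0.25],0.18],
    [[-0.038,0.1,0.3],0.22],
    [[-0.045,0.12,0.35],0.242],
    [[-0.0483,0.138,0.3785],0.242],
    [[-0.0483,0.138,0.3785],0.242],
    [[-0.0483,0.138,0.3785],0.242],
  ],
  grip=0.045,
  newtons=40,
)

```text
t: 1.35
tcp_pos: [0.5164, -0.3572, 0.0805]
ee_rot: [-1.571, 0.001, -1.493]
force: [-0.5, 0.2, 0.4]
gripper_width: 0.0449
```

Run:
```python
from h import *
from plant import vision
go([.517,-.3568,.0065],-1.493)
d=vision.snapshot("top"); np.savez("top1.npz",**d); crop(d,335,165,435,235,8,"pics/d1.png")
d=vision.snapshot("side"); np.savez("side1.npz",**d); crop(d,300,170,400,240,8,"pics/d2.png")
```

```text
t 1.35 tcp [ 0.5164 -0.3572  0.0805] rot [-1.5712e+00  1.0000e-03 -1.4932e+00] F [-0.46  0.2   0.39] w 0.0449
shift [-0.0003  0.074   0.0007] turn -0.0002 dist 0.074
```

View pics/d1.png

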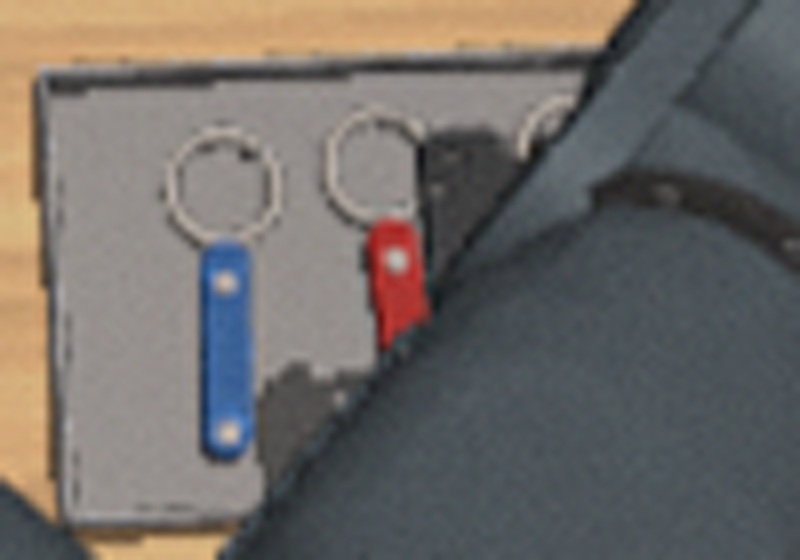

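View pics/d2.png

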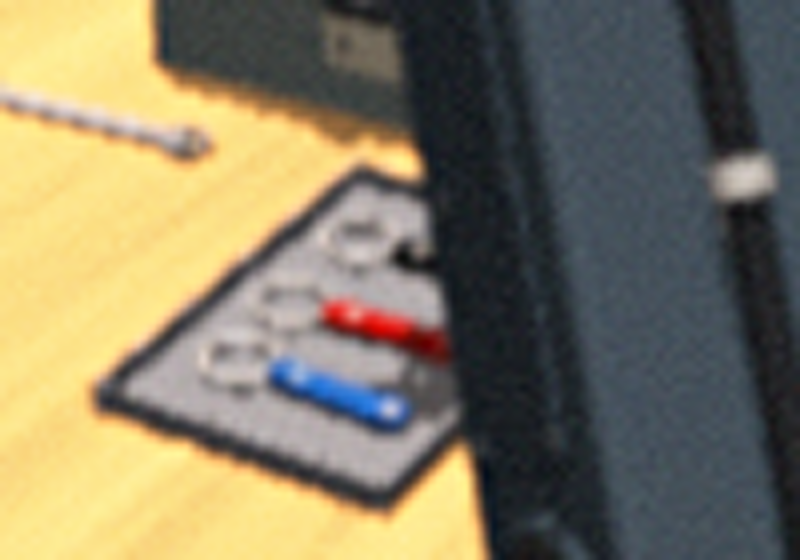

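The arm now blocks both views of the gripper over the black stay. Only its ring still shows, in the side crop at (360,240). The red and blue stays haven't moved. The jaws have 13 mm of margin on each side of the bar, so I'll go down.

Call:
play_rows(
  moves=[
    [[0,0.025,0.0005],0],
    [[0,0.05,0.0005],0],
    [[0,0.066,0.0005],0],
    [[0,0.073,0.0005],0],
    [[0,0.0735,0.0005],0],
    [[0,0.0735,0.0005],0],
  ],
)

```text
t: 2.2
tcp_pos: [0.5172, -0.3579, 0.0083]
ee_rot: [-1.57, -0.0, -1.494]
force: [0.6, -0.5, -0.4]
gripper_width: 0.0451
```

Call:
play_rows(
  moves=[
    [[0,0,0],0],
    [[0,0,0],0],
    [[0,0,0],0],
    [[0,0,0],0],
    [[0,0,0],0],
    [[0,0,0],0],
  ],
  grip=0.0,
  newtons=40,
)

```text
t: 2.95
tcp_pos: [0.5173, -0.358, 0.0084]
ee_rot: [-1.569, -0.0, -1.494]
force: [-0.5, 0.8, 1.9]
gripper_width: 0.0172
```

The jaws stopped at 17.2 mm, which matches the 18 mm bar. Lifting, then moving to in front of the hook.

Call:
play_rows(
  moves=[
    [[0,-0.01,0],0],
    [[0,-0.03,0],0],
    [[0,-0.07,0],0],
    [[0,-0.12,0],0],
    [[0,-0.17,0],0],
    [[0,-0.21,0],0],
    [[0,-0.23,0],0],
    [[0,-0.23,0],0],
  ],
)

```text
t: 3.95
tcp_pos: [0.5174, -0.3582, 0.241]
ee_rot: [-1.567, -0.003, -1.494]
force: [-0.1, -0.1, -0.9]
gripper_width: 0.0173
```

Run:
```python
from h import *
# nose and pre-insert
k=np.array([.640,.0515]); xa=np.array([np.cos(-.065),np.sin(-.065)])
n=k-.075*xa; print("nose",n)
p=n-xa*(.083+.04); print(p)
go([*p,.24],-np.pi/2-.065)
```

```text
nose [0.56515838 0.05637157]
[0.44241813 0.06436094]
t 3.95 tcp [ 0.5174 -0.3582  0.241 ] rot [-1.5666 -0.0032 -1.4941] F [-0.15 -0.15 -0.85] w 0.0173
shift [-0.427  -0.0005 -0.0424] turn 0.1417 dist 0.429
```

Call:
play_rows(
  moves=[
    [[-0.02,0,-0.02],0.02],
    [[-0.06,0,-0.05],0.05],
    [[-0.11,0,-0.05],0.08],
    [[-0.165,0,-0.05],0.11],
    [[-0.22,0,-0.05],0.1417],
    [[-0.275,0,-0.05],0.1417],
    [[-0.33,0,-0.05],0.1417],
    [[-0.38,0,-0.05],0.1417],
    [[-0.41,0,-0.048],0.1417],
    [[-0.427,0,-0.0424],0.1417],
  ],
)

```text
t: 5.2
tcp_pos: [0.4415, 0.0657, 0.2389]
ee_rot: [-1.567, -0.003, -1.634]
force: [0.4, -0.1, -1.2]
gripper_width: 0.017
```

Call:
play_rows(
  moves=[
    [[0,0,0],0],
    [[0,0,0],0],
    [[0,0,0],0],
  ],
)

```text
t: 5.58
tcp_pos: [0.4413, 0.0651, 0.2387]
ee_rot: [-1.568, -0.003, -1.635]
force: [0.3, 0.8, -1.8]
gripper_width: 0.0172
```

Run:
```python
from h import *
from plant import vision
go([.4424,.0644,.24],-1.6358)
d=vision.snapshot("top"); np.savez("top2.npz",**d); crop(d,210,120,310,190,8,"pics/e1.png")
d=vision.snapshot("side"); np.savez("side2.npz",**d); crop(d,240,160,320,230,8,"pics/e2.png")
cv2.imwrite("pics/e3.png",d["frame"][:,:,::-1])
```

```text
t 5.58 tcp [0.4413 0.0651 0.2387] rot [-1.5679 -0.0028 -1.6351] F [ 0.25  0.78 -1.8 ] w 0.0172
shift [ 0.0006 -0.0013  0.0012] turn 0.0007 dist 0.002
```

View pics/e1.png

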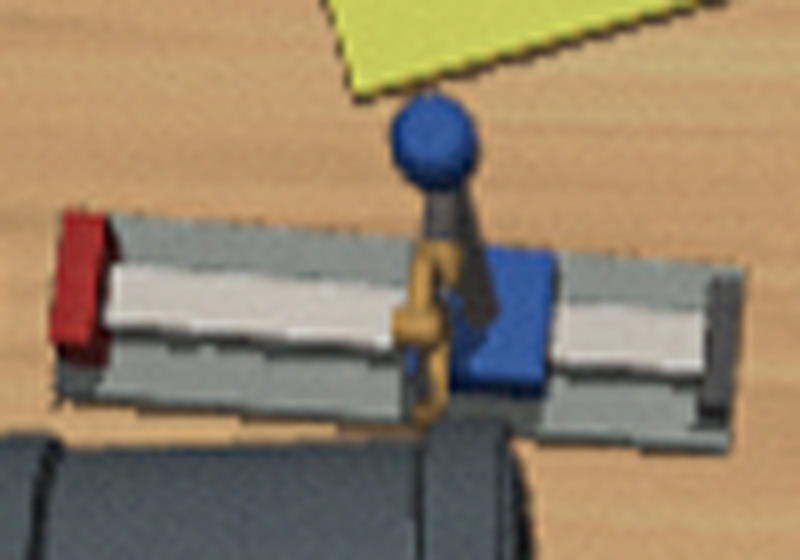

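View pics/e2.png

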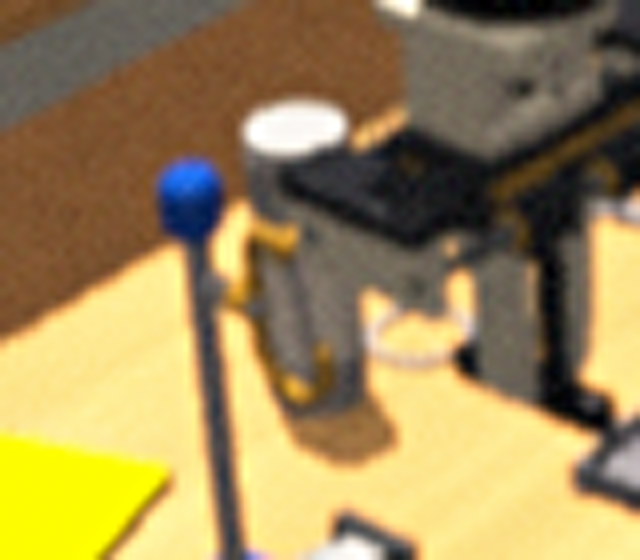

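View pics/e3.png

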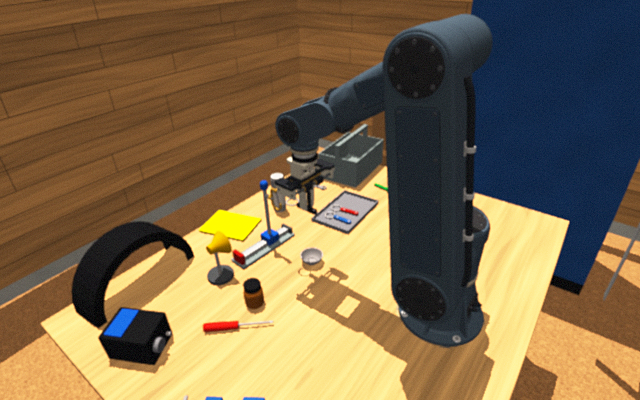

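The ring shows in the side crop at about (418,340), flat and ahead of the fingers. The nose is at about (322,355). I'll overlay the model on this to check.

```bash
cat > ov.py <<'E'
from h import *
import sys
from scipy.spatial.transform import Rotation as Ro
def ringpts(tcp,rot,gx=-.0048,dz=.0006,r=.02,dyaw=0.,tilt=0.):
    R=Ro.from_euler('xyz',rot).as_matrix(); # stay x = tool z, stay z = -tool y
    sx=R[:,2]; sz=-R[:,1]; sy=np.cross(sz,sx)
    a=np.linspace(0,2*np.pi,73)
    c=np.array(tcp)+dz*sz
    return [c+sx*(.058-gx+r*np.cos(x))+sy*r*np.sin(x) for x in a]
def draw(d,pts,im,u0,v0,k,col):
    P=[( (proj(d,p)[0]+.5-u0)*k-.5,(proj(d,p)[1]+.5-v0)*k-.5) for p in pts]
    cv2.polylines(im,[np.round(P).astype(np.int32)],False,col,1)
E
python3 - <<'E'
from ov import *
d=load("side2.npz")
from plant import readout
s=readout.observe()
im=cv2.imread("pics/e2.png")
draw(d,ringpts(s["tcp_pos"],s["ee_rot"]),im,240,160,8,(0,0,255))
n=np.array([.5652,.0564,.205]); xa=np.array([np.cos(.065),-np.sin(.065),0]); z=np.array([0,0,1.])
draw(d,[n+z*.004,n,n-z*.014,n+xa*.02-z*.028,n+xa*.04-z*.014,n+xa*.04+z*.046,n+xa*.016+z*.046,n+xa*.0075-z*.002],im,240,160,8,(255,0,255))
cv2.imwrite("pics/e4.png",im)
W=np.load("sideW.npy")
E
```

```text
(no output)
```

View pics/e4.png

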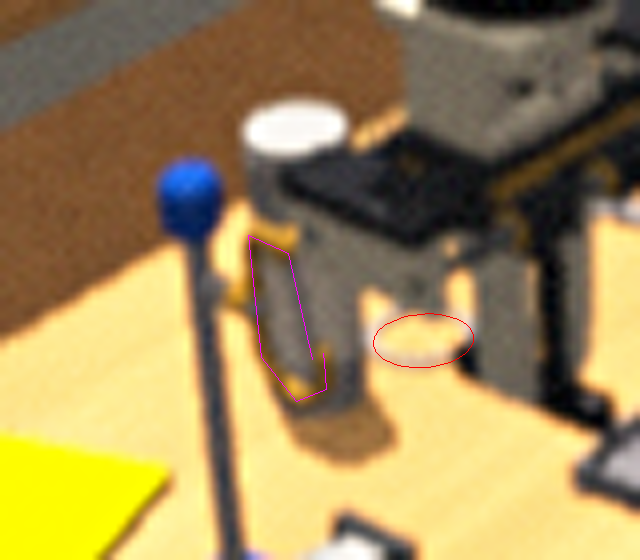

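The overlay agrees with both the ring and the hook to about 1 px, roughly 2–3 mm. The ring's hole allows ±13 mm sideways. Now down to just above nose height.

Run:
```python
from h import *
go([.4424,.0643,.2165],-1.6358)
```

```text
t 5.67 tcp [0.4414 0.0652 0.2388] rot [-1.5676 -0.0027 -1.6352] F [ 0.26  0.6  -1.56] w 0.0172
shift [0.0008 0.0223 0.001 ] turn 0.0006 dist 0.022
```

Call:
play_rows(
  moves=[
    [[0.0007,0.01,0.001],0],
    [[0.0007,0.02,0.001],0],
    [[0.0007,0.022,0.001],0],
    [[0.0007,0.022,0.001],0],
  ],
)

```text
t: 6.18
tcp_pos: [0.4424, 0.0644, 0.2166]
ee_rot: [-1.568, -0.003, -1.635]
force: [-0.3, -0.1, -1.6]
gripper_width: 0.0175
```

Run:
```python
from h import *
go([.4973,.0608,.2165],-1.6358)
```

```text
t 6.17 tcp [0.4424 0.0644 0.2166] rot [-1.568  -0.0027 -1.6352] F [-0.25 -0.14 -1.62] w 0.0175
shift [0.     0.0003 0.055 ] turn 0.0006 dist 0.055
```

Call:
play_rows(
  moves=[
    [[0,0,0.01],0],
    [[0,0,0.02],0],
    [[0,0,0.03],0],
    [[0,0,0.037],0],
    [[0,0,0.042],0],
    [[0,0,0.047],0],
    [[0,0,0.052],0],
    [[0,0,0.055],0],
    [[0,0,0.056],0],
    [[0,0,0.056],0],
  ],
)

```text
t: 7.42
tcp_pos: [0.4981, 0.0608, 0.2167]
ee_rot: [-1.568, -0.003, -1.635]
force: [-2.6, 0.4, -1.6]
gripper_width: 0.0172
```

```bash
cat > look.py <<'E'
from ov import *
from plant import vision,readout
import sys
nm=sys.argv[1]; s=readout.observe()
d=vision.snapshot("side"); np.savez("side_l.npz",**d); crop(d,235,160,335,235,8,"pics/"+nm+".png")
im=cv2.imread("pics/"+nm+".png")
if len(sys.argv)>2: draw(d,ringpts(s["tcp_pos"],s["ee_rot"]),im,235,160,8,(0,0,255))
cv2.imwrite("pics/"+nm+".png",im)
t=vision.snapshot("top"); np.savez("top_l.npz",**t); crop(t,210,120,310,190,6,"pics/"+nm+"t.png")
go(s["tcp_pos"])
E
python3 look.py f1 1
```

```text
t 7.53 tcp [0.4981 0.0608 0.2167] rot [-1.5682 -0.0027 -1.6352] F [-1.64  1.34 -1.18] w 0.0169
shift [0. 0. 0.] turn None dist 0.0
```

View pics/f1.png

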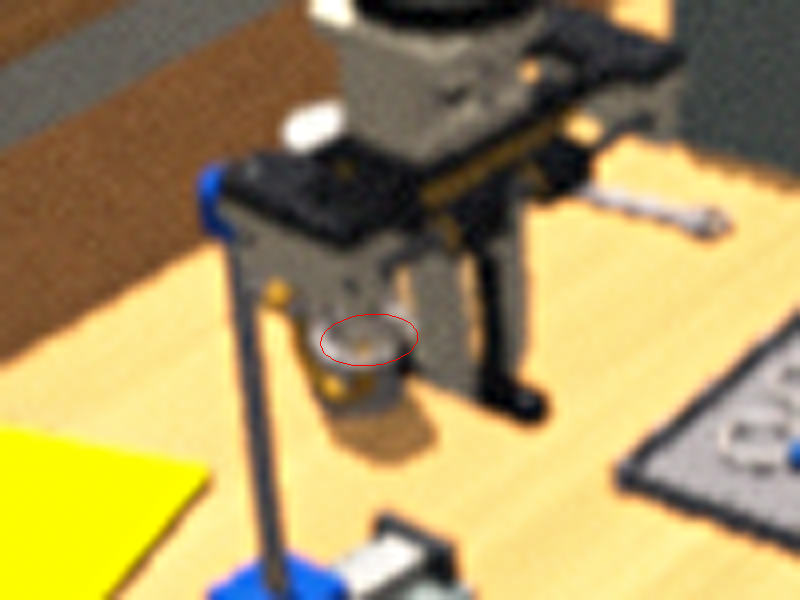

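View pics/f1t.png

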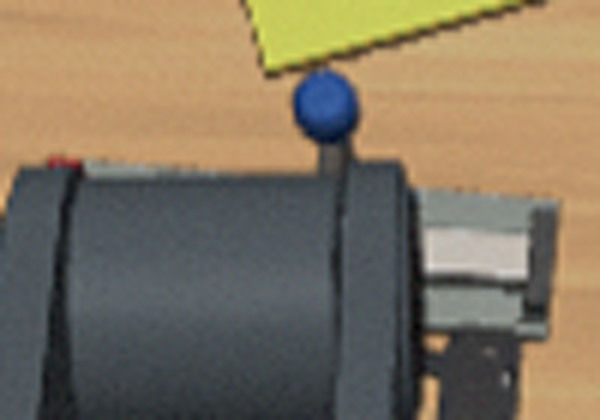

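The wrist reads about 2–2.6 N, so the gate is pressed. The brass nose tip shows inside the ring at (362,345). Lowering behind the nose.

Call:
play_rows(
  moves=[
    [[0,0.003,0.002],0],
    [[0,0.007,0.003],0],
    [[0,0.011,0.004],0],
    [[0,0.015,0.004],0],
    [[0,0.019,0.004],0],
    [[0,0.023,0.004],0],
    [[0,0.026,0.004],0],
    [[0,0.028,0.004],0],
    [[0,0.028,0.004],0],
  ],
)

```text
t: 8.65
tcp_pos: [0.5021, 0.0604, 0.1887]
ee_rot: [-1.568, -0.003, -1.635]
force: [-0.3, -0.7, -1.9]
gripper_width: 0.0171
```

```bash
python3 look.py f2 1
```

```text
t 8.75 tcp [0.5022 0.0604 0.1889] rot [-1.568  -0.0027 -1.6351] F [ 0.19 -0.27 -1.54] w 0.0172
shift [ 0.      0.0002 -0.0001] turn None dist 0.0
```

View pics/f2.png

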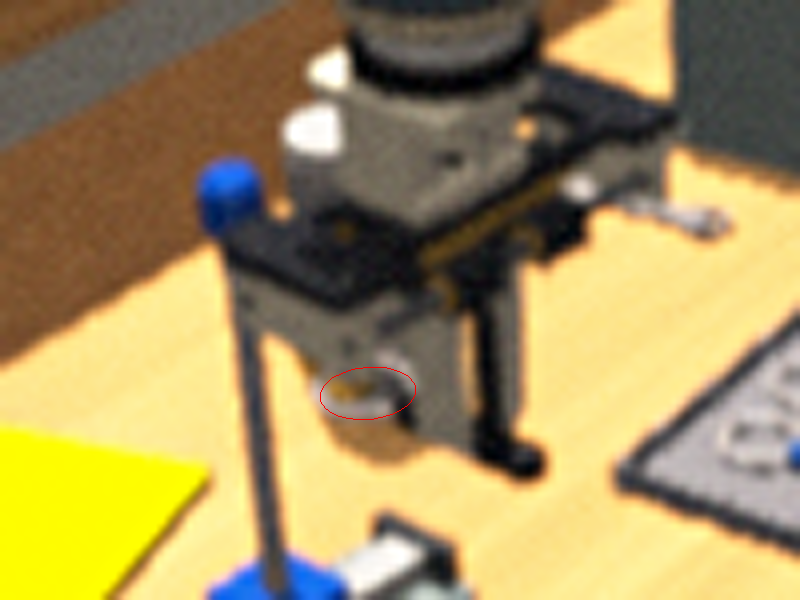

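The side force has gone to 0, so the gate is shut, with the wire about 15 mm below the nose. To limit the swing, I'll loosen the grip and carry the bar down on an arc about the basket before letting go.

Call:
play_rows(
  moves=[
    [[0,0.002,0],0],
    [[0,0.005,0],0],
    [[0,0.006,0],0],
    [[0,0.006,0],0],
  ],
  newtons=5,
  grip=0.0,
)

```text
t: 9.25
tcp_pos: [0.5022, 0.0604, 0.1828]
ee_rot: [-1.568, -0.003, -1.635]
force: [-0.4, -0.6, -1.0]
gripper_width: 0.018
```

Call:
play_rows(
  moves=[
    [[0,0.005,0.0002],0],
    [[0,0.01,0.0006],0],
    [[0,0.015,0.0014],0],
    [[0,0.02,0.0025],0],
    [[0,0.025,0.004],0],
    [[0,0.03,0.0055],0],
    [[0,0.035,0.0075],0],
    [[0,0.04,0.01],0],
    [[0,0.045,0.0132],0],
    [[0,0.0475,0.015],0],
  ],
)

```text
t: 10.5
tcp_pos: [0.5175, 0.0593, 0.135]
ee_rot: [-1.568, -0.003, -1.635]
force: [0.3, 0.0, -1.0]
gripper_width: 0.0179
```

```bash
python3 look.py f3
```

```text
t 10.6 tcp [0.5174 0.0593 0.135 ] rot [-1.5685 -0.0028 -1.6352] F [-0.51 -0.6  -0.06] w 0.018
shift [0.     0.0001 0.0001] turn None dist 0.0
```

View pics/f3.png

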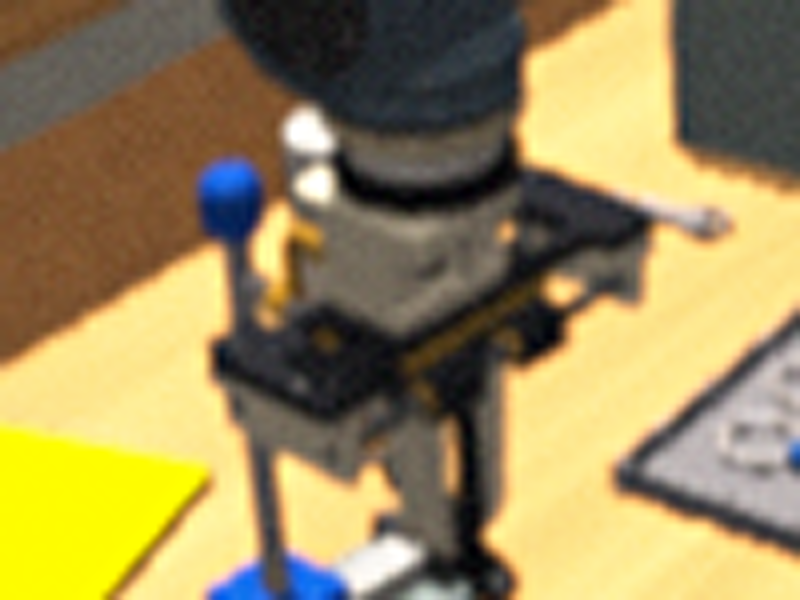

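Call:
play_rows(
  moves=[
    [[0,0,0],0],
    [[0,0,0],0],
    [[0,0,0],0],
  ],
  grip=0.06,
)

```text
t: 10.98
tcp_pos: [0.5175, 0.0593, 0.1352]
ee_rot: [-1.568, -0.003, -1.635]
force: [0.8, 0.0, 0.2]
gripper_width: 0.0433
```

Call:
play_rows(
  moves=[
    [[0,0,-0.02],0],
    [[0,0,-0.05],0],
    [[0,0,-0.09],0],
    [[0,0,-0.12],0],
    [[0,-0.05,-0.12],0],
    [[0,-0.1,-0.12],0],
    [[0,-0.15,-0.12],0],
    [[0,-0.19,-0.12],0],
    [[0,-0.19,-0.12],0],
  ],
)

```text
t: 12.1
tcp_pos: [0.3982, 0.0676, 0.3275]
ee_rot: [-1.563, -0.002, -1.635]
force: [-0.9, -0.7, -0.4]
gripper_width: 0.0601
```

```bash
python3 look.py f4
```

```text
t 12.2 tcp [0.397  0.0676 0.3245] rot [-1.5682 -0.0027 -1.6352] F [-0.39  0.16  0.79] w 0.0601
shift [-0.0002 -0.003   0.0012] turn None dist 0.003
```

View pics/f4.png

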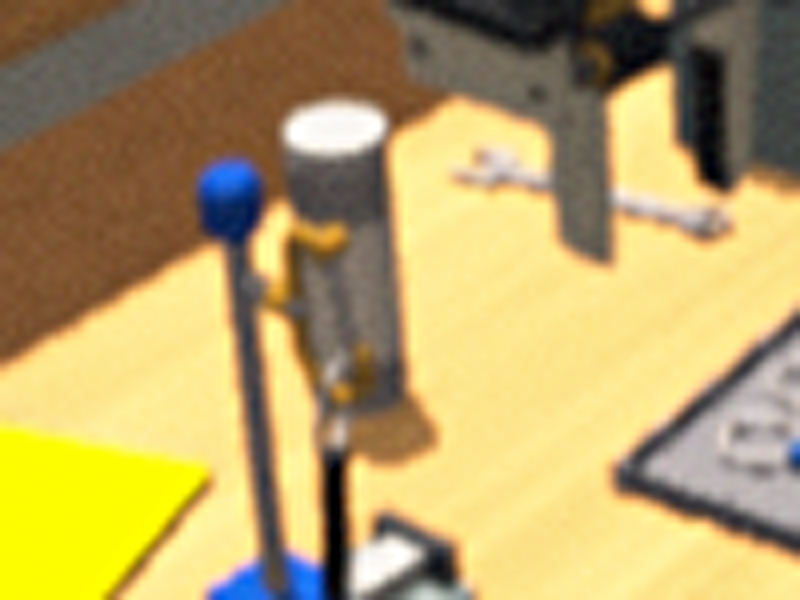

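View pics/f4t.png

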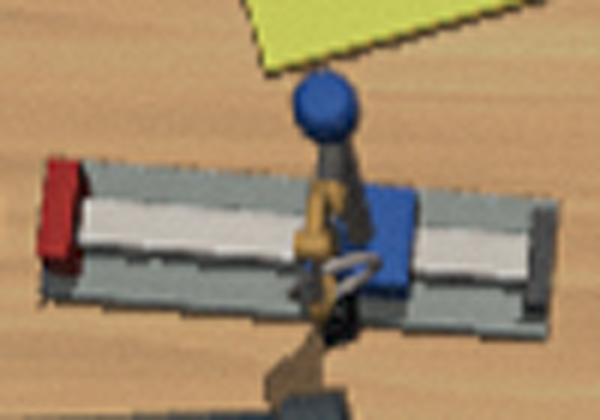

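The stay hangs in the basket and the gate rod is back down to the nose: ring at (338,390), bar at (335,500) in the side crop. Going over the knob now.

Run:
```python
from h import *
go([.640,.0515,.33],-1.6358)
t=load("top_l.npz")
# carriage, stop gap from the first picture's edges via depth-based world coords
W=np.load("topW.npy"); t0=load("top0.npz"); hsv=cv2.cvtColor(t0["frame"],cv2.COLOR_RGB2HSV)
O=np.array([.641,.079]); ya=np.array([.065,.998])
for n,lo,hi in(("blue",105,130),("red",172,180)):
    m=(hsv[...,0]>=lo)&(hsv[...,0]<=hi)&(hsv[...,1]>120)&(W[...,2]>.02)&(W[...,2]<.09)&(abs(W[...,0]-.64)<.06)&(abs(W[...,1]-.08)<.15)
    y=(W[m][:,:2]-O)@ya; print(n,m.sum(),np.percentile(y,[1,50,99]).round(4),np.percentile(W[m][:,2],[5,95]))
```

```text
t 12.2 tcp [0.397  0.0676 0.3245] rot [-1.5682 -0.0027 -1.6352] F [-0.39  0.16  0.79] w 0.0601
shift [ 0.0004 -0.0049  0.2435] turn 0.0006 dist 0.244
blue 162 [-0.0528 -0.04   -0.0141] [0.03232545 0.05496989]
red 10 [0.1075 0.112  0.1232] [0.02851821 0.04737566]
```

Call:
play_rows(
  moves=[
    [[0,-0.01,0.04],0],
    [[0,-0.01,0.1],0],
    [[0,-0.01,0.15],0],
    [[0,-0.01,0.2],0],
    [[0,-0.005,0.23],0],
    [[0.0004,-0.005,0.2435],0],
    [[0.0004,-0.005,0.2435],0],
    [[0.0004,-0.005,0.2435],0],
  ],
)

```text
t: 13.2
tcp_pos: [0.6393, 0.0516, 0.3293]
ee_rot: [-1.57, -0.003, -1.635]
force: [0.0, -0.0, -0.1]
gripper_width: 0.0601
```

```bash
python3 look.py g1; python3 -c "
from h import *
go([.640,.0515,.237],-1.6358)"
```

```text
t 13.3 tcp [0.6394 0.0516 0.3301] rot [-1.5683 -0.0028 -1.635 ] F [ 0.3  -0.44 -0.75] w 0.0602
shift [ 0.0001  0.0008 -0.0001] turn None dist 0.001
t 13.3 tcp [0.6394 0.0516 0.3301] rot [-1.5683 -0.0028 -1.635 ] F [ 0.3  -0.44 -0.75] w 0.0602
shift [-0.0002  0.0931  0.0004] turn 0.0008 dist 0.093
```

View pics/g1.png

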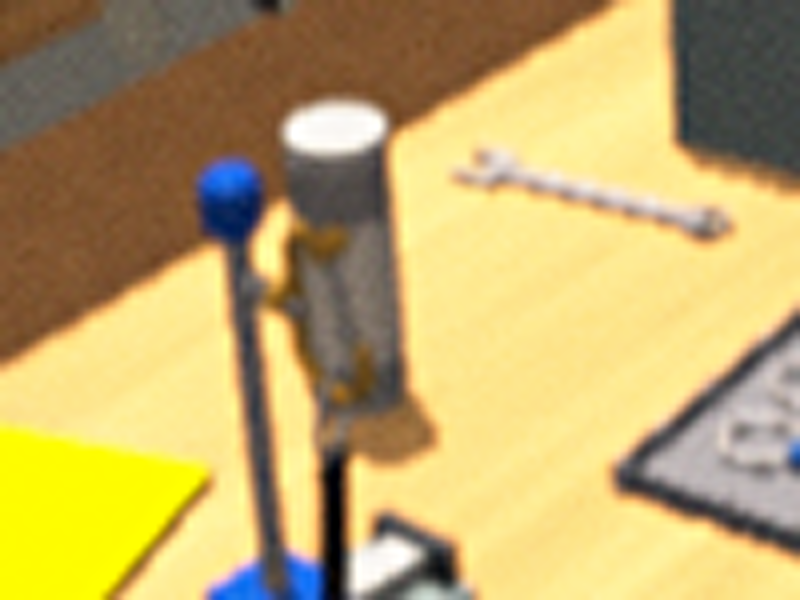

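The stay hangs steady at (335,500) with the knob at (231,195). Descending over the knob.

Call:
play_rows(
  moves=[
    [[0,0.03,0],0],
    [[0,0.055,0],0],
    [[0,0.075,0],0],
    [[0,0.088,0],0],
    [[0,0.092,0],0],
    [[0,0.092,0],0],
  ],
)

```text
t: 14.05
tcp_pos: [0.6397, 0.0514, 0.2386]
ee_rot: [-1.568, -0.003, -1.635]
force: [-0.6, 0.8, 0.8]
gripper_width: 0.0601
```

Call:
play_rows(
  moves=[
    [[0,0,0],0],
    [[0,0,0],0],
    [[0,0,0],0],
    [[0,0,0],0],
    [[0,0,0],0],
  ],
  grip=0.0,
  newtons=15,
)

```text
t: 14.68
tcp_pos: [0.6398, 0.0512, 0.2387]
ee_rot: [-1.568, -0.003, -1.635]
force: [-1.0, 0.2, 1.0]
gripper_width: 0.0272
```

Call:
play_rows(
  moves=[
    [[-0.001,0,0],0],
    [[-0.003,0,0],0],
    [[-0.006,0,0],0],
    [[-0.01,0,0],0],
    [[-0.015,0,0],0],
    [[-0.02,0,0],0],
    [[-0.025,0,0],0],
    [[-0.03,0,0],0],
    [[-0.035,0,0],0],
    [[-0.04,0,0],0],
  ],
)

```text
t: 15.92
tcp_pos: [0.6426, 0.0914, 0.2387]
ee_rot: [-1.567, -0.003, -1.635]
force: [3.3, -2.0, 1.3]
gripper_width: 0.027
```

Call:
play_rows(
  moves=[
    [[-0.005,0,0],0],
    [[-0.01,0,0],0],
    [[-0.015,0,0],0],
    [[-0.02,0,0],0],
    [[-0.025,0,0],0],
    [[-0.03,0,0],0],
    [[-0.035,0,0],0],
    [[-0.039,0,0],0],
    [[-0.042,0,0],0],
    [[-0.044,0,0],0],
  ],
)

```text
t: 17.18
tcp_pos: [0.6457, 0.1356, 0.2387]
ee_rot: [-1.566, -0.003, -1.635]
force: [5.2, -1.7, 0.9]
gripper_width: 0.0273
```

```bash
python3 look.py g2
```

```text
t 17.27 tcp [0.6457 0.1359 0.2387] rot [-1.5659 -0.0025 -1.6349] F [ 4.99 -1.05  1.32] w 0.027
shift [ 0.0002 -0.      0.    ] turn None dist 0.0
```

View pics/g2.png

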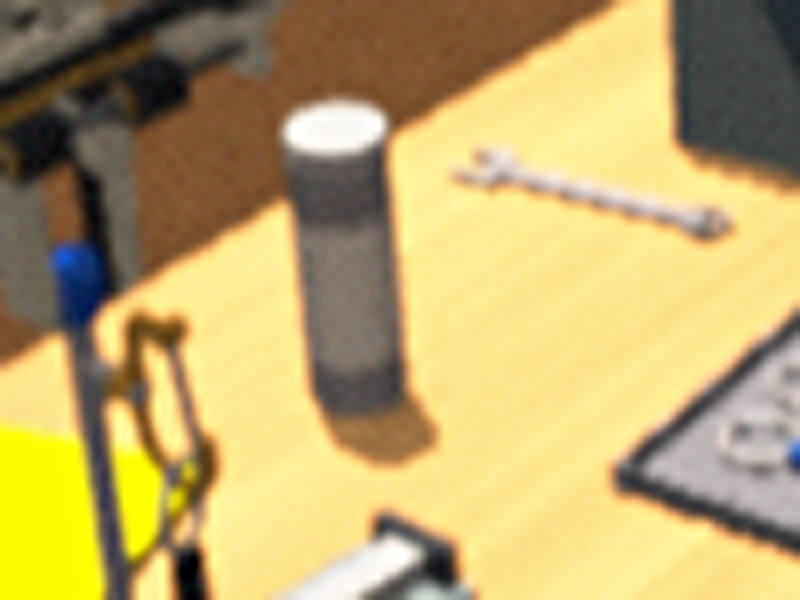

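View pics/g2t.png

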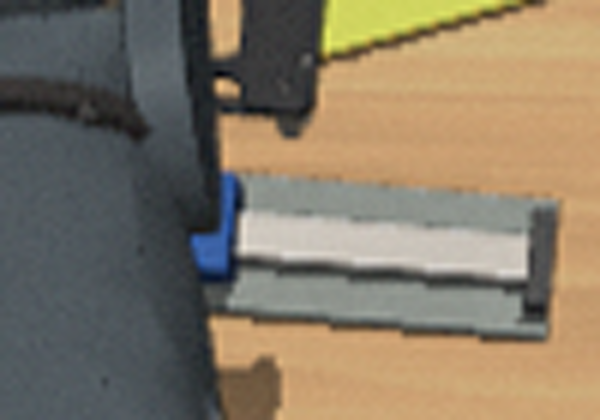

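The gate is shut and the stay hangs in the hook. The hanger has moved about 85 mm, so roughly 18 mm is left. The +5 N in x means the rail leans slightly toward +x, so I'll correct for that.

Call:
play_rows(
  moves=[
    [[-0.002,0,0.001],0],
    [[-0.004,0,0.001],0],
    [[-0.006,0,0.0015],0],
    [[-0.008,0,0.0015],0],
    [[-0.01,0,0.0015],0],
    [[-0.012,0,0.0015],0],
  ],
)

```text
t: 18.02
tcp_pos: [0.6468, 0.1473, 0.2387]
ee_rot: [-1.569, -0.004, -1.635]
force: [-8.8, -11.8, 6.7]
gripper_width: 0.0271
```

Call:
play_rows(
  moves=[
    [[-0.001,0,0],0],
    [[-0.002,0,0],0],
    [[-0.003,0,0],0],
    [[-0.004,0,0],0],
  ],
)

```text
t: 18.52
tcp_pos: [0.6467, 0.1475, 0.2386]
ee_rot: [-1.571, -0.011, -1.636]
force: [-3.1, -24.3, 6.2]
gripper_width: 0.0277
```

```bash
python3 look.py g3
python3 - <<'E'
from h import *
d=load("side_l.npz"); crop(d,200,170,300,260,7,"pics/g3s.png"); crop(load("top_l.npz"),180,110,310,200,6,"pics/g3u.png")
E
```

```text
t 18.62 tcp [0.6467 0.1474 0.2386] rot [-1.5706 -0.0114 -1.6361] F [ -4.95 -22.67   5.69] w 0.0272
shift [-0.0001 -0.     -0.    ] turn None dist 0.0
```

View pics/g3s.png

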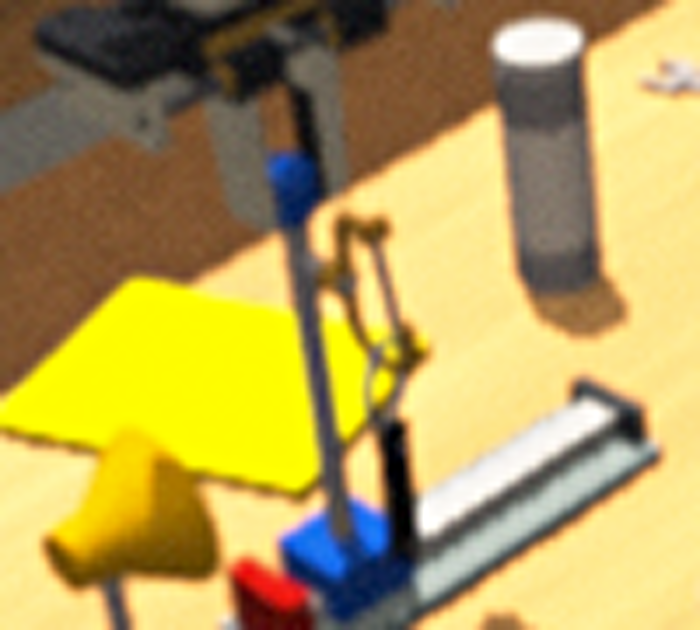

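View pics/g3u.png

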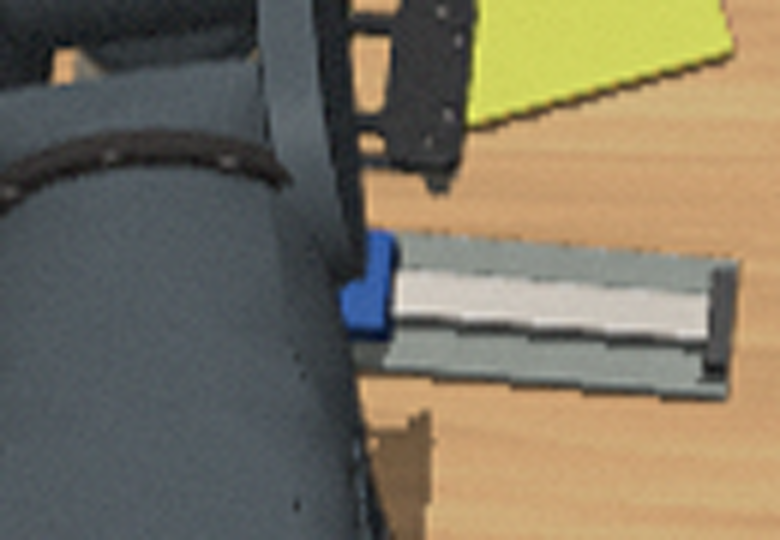

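The carriage meets the red stop at (290,560) in the side view, and the y reaction rose to 24 N with no further travel. Opening and rising.

Call:
play_rows(
  moves=[
    [[0,0,0],0],
    [[0,0,0],0],
    [[0,0,0],0],
    [[0,0,0],0],
  ],
  grip=0.06,
)

```text
t: 19.12
tcp_pos: [0.6466, 0.1478, 0.2385]
ee_rot: [-1.571, -0.011, -1.636]
force: [-0.4, 0.4, -0.6]
gripper_width: 0.0586
```

Call:
play_rows(
  moves=[
    [[0,-0.02,0],0],
    [[0,-0.05,0],0],
    [[0,-0.09,0],0],
    [[0,-0.12,0],0],
    [[0,-0.14,-0.04],0],
    [[0.03,-0.14,-0.09],0],
    [[0.08,-0.14,-0.14],0],
    [[0.13,-0.14,-0.18],0],
    [[0.18,-0.14,-0.22],0],
    [[0.22,-0.14,-0.24],0],
  ],
)

```text
t: 20.38
tcp_pos: [0.3913, -0.0553, 0.3812]
ee_rot: [-1.57, -0.011, -1.635]
force: [1.3, -1.3, 0.5]
gripper_width: 0.0598
```

Call:
play_rows(
  moves=[
    [[0.05,0,0],0],
    [[0.1,0,-0.02],0],
    [[0.13,0,-0.02],0],
    [[0.13,0,-0.02],0],
    [[0.13,0,-0.02],0],
  ],
)

```text
t: 21.0
tcp_pos: [0.3631, -0.1832, 0.3827]
ee_rot: [-1.57, -0.011, -1.635]
force: [-0.5, 0.7, 1.1]
gripper_width: 0.0601
```

```bash
python3 look.py k1
python3 - <<'E'
from h import *
d=load("side_l.npz"); crop(d,200,170,300,260,7,"pics/k1s.png"); cv2.imwrite("pics/k1u.png",load("top_l.npz")["frame"][:,:,::-1]);crop(load("top_l.npz"),170,110,300,200,6,"pics/k1v.png")
E
```

```text
t 21.1 tcp [ 0.3632 -0.1829  0.3827] rot [-1.5694 -0.0111 -1.6335] F [ 0.33 -0.18  0.23] w 0.06
shift [ 0.0003  0.0001 -0.0001] turn None dist 0.0
```

View pics/k1s.png

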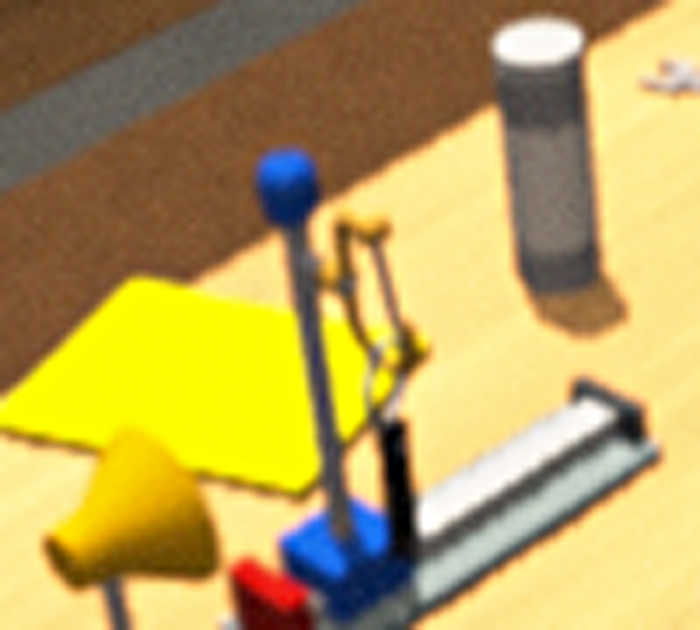

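View pics/k1v.png

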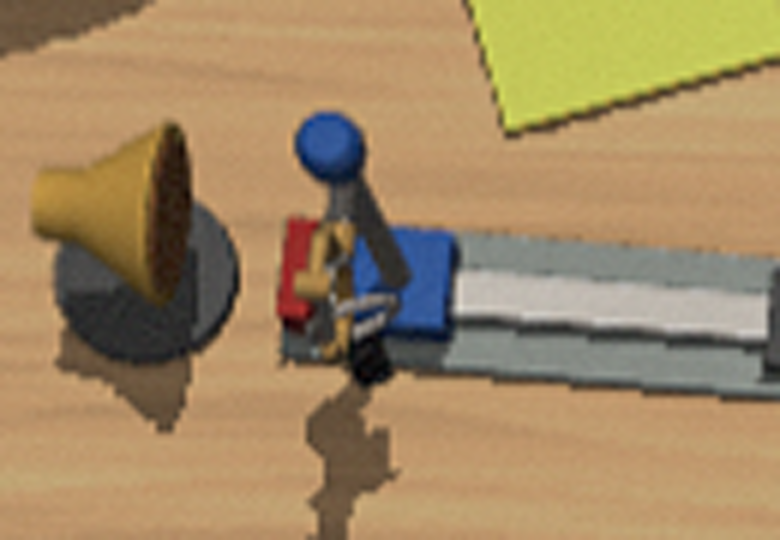

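View pics/k1u.png

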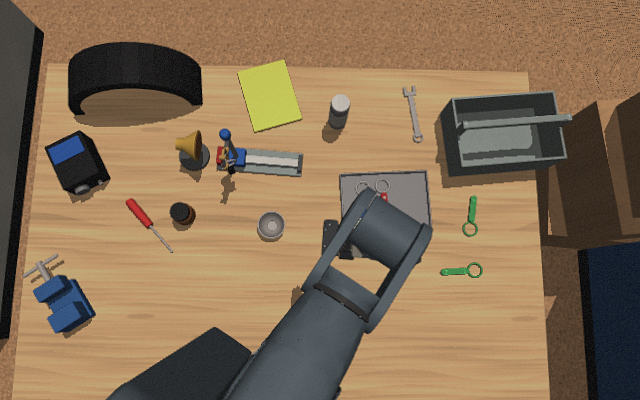

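Run:
```python
from h import *
d=load("side_l.npz"); crop(d,225,230,275,275,14,"pics/k2.png"); crop(load("top_l.npz"),210,138,255,175,16,"pics/k3.png")
s0=load("side0.npz"); crop(s0,225,225,295,275,11,"pics/k4.png")
```

```text
(no output)
```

View pics/k2.png

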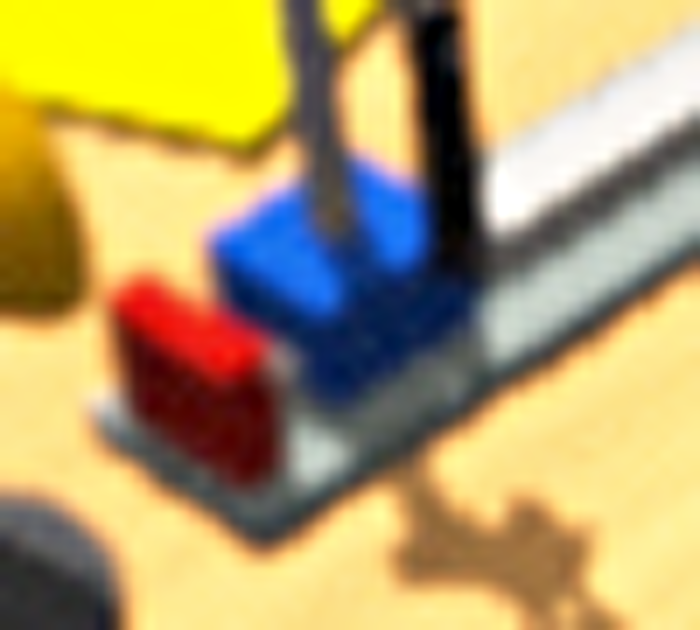

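View pics/k3.png

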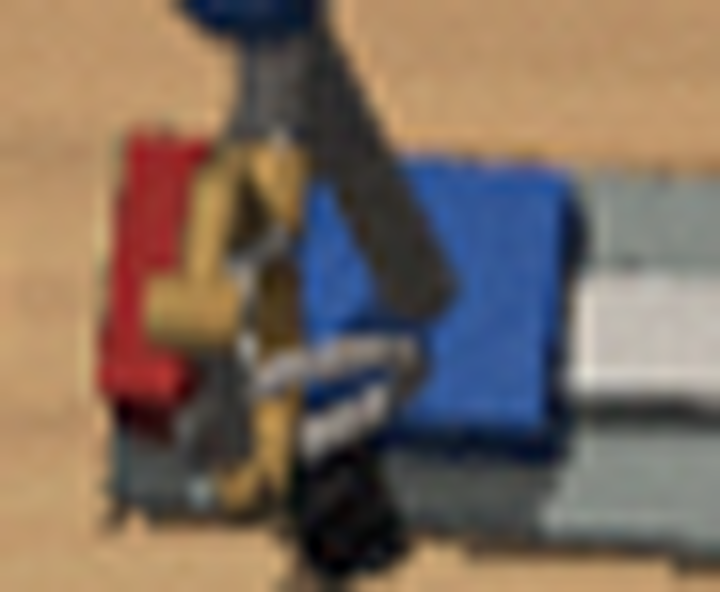

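View pics/k4.png

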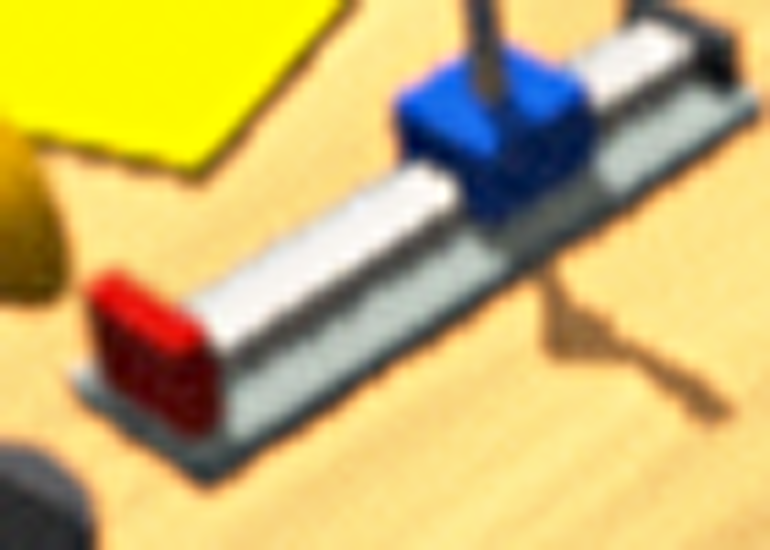

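A gap may be left between the stop and the carriage, around (285,370) in the side crop. I'll measure it.

Run:
```python
from h import *
d=load("side_l.npz"); t=load("top_l.npz")
O=np.array([.641,.079]); ya=np.array([.07,.9975]);xa=np.array([.9975,-.07])
def c(x,y,u0,v0,k): return u0+(x+.5)/k-.5, v0+(y+.5)/k-.5
def P(n,d,x,y,o,z):
    p=atz(d,*c(x,y,*o),z); q=p[:2]-O; print(n,z,"rx %.4f ry %.4f"%(q@xa,q@ya))
S=(225,230,14); T=(210,138,16)
for z in(.045,.05): 
    P("red inner top R",d,268,345,S,z); P("red outer top R",d,232,382,S,z); P("red in top L",d,150,278,S,z)
for z in(.05,.055): P("blue +y top L",d,210,242,S,z); P("blue +y top R",d,330,315,S,z);P("blue -y top far",d,430,215,S,z)
P("blue bottom +y",d,330,405,S,.012)
for z in(.045,.05): P("T red R",t,205,150,T,z); P("T red Rb",t,187,365,T,z); P("T red L",t,128,140,T,z)
for z in(.05,.055): P("T blue right top",t,565,180,T,z); P("T blue right bot",t,548,425,T,z)
# depth stats
for n,dd in(("side",d),("top",t)):
    hsv=cv2.cvtColor(dd["frame"],cv2.COLOR_RGB2HSV)
    for col,lo,hi in(("blue",105,130),("red",172,180),("red2",0,6)):
        L=[]
        for v,u in np.argwhere((hsv[...,0]>=lo)&(hsv[...,0]<=hi)&(hsv[...,1]>120)):
            p=dep(dd,u,v)
            if .015<p[2]<.09 and abs(p[0]-.645)<.06 and .08<p[1]<.23: L.append([(p[:2]-O)@xa,(p[:2]-O)@ya,p[2]])
        if L: L=np.array(L); print(n,col,len(L),np.percentile(L,[2,50,98],axis=0).round(4).tolist())
```

```text
red inner top R 0.045 rx -0.0131 ry 0.1041
red outer top R 0.045 rx -0.0173 ry 0.1187
red in top L 0.045 rx 0.0301 ry 0.1062
red inner top R 0.05 rx -0.0184 ry 0.1076
red outer top R 0.05 rx -0.0225 ry 0.1221
red in top L 0.05 rx 0.0246 ry 0.1097
blue +y top L 0.05 rx 0.0243 ry 0.0910
blue +y top R 0.05 rx -0.0213 ry 0.0904
blue -y top far 0.05 rx -0.0102 ry 0.0486
blue +y top L 0.055 rx 0.0188 ry 0.0946
blue +y top R 0.055 rx -0.0265 ry 0.0940
blue -y top far 0.055 rx -0.0155 ry 0.0524
blue bottom +y 0.012 rx -0.0090 ry 0.0863
T red R 0.045 rx 0.0240 ry 0.1106
T red Rb 0.045 rx -0.0161 ry 0.1092
T red L 0.045 rx 0.0246 ry 0.1246
T red R 0.05 rx 0.0226 ry 0.1096
T red Rb 0.05 rx -0.0173 ry 0.1083
T red L 0.05 rx 0.0233 ry 0.1236
T blue right top 0.05 rx 0.0226 ry 0.0446
T blue right bot 0.05 rx -0.0227 ry 0.0428
T blue right top 0.055 rx 0.0213 ry 0.0439
T blue right bot 0.055 rx -0.0239 ry 0.0421
side blue 180 [[-0.0501, 0.0497, 0.025], [-0.0165, 0.0784, 0.0504], [0.0181, 0.0943, 0.0779]]
side red 16 [[-0.0231, 0.1073, 0.0233], [-0.0086, 0.1231, 0.0399], [0.0126, 0.1269, 0.0532]]
side red2 100 [[-0.0236, 0.1102, 0.0177], [-0.0089, 0.1219, 0.0431], [0.0194, 0.1259, 0.0555]]
top blue 191 [[-0.0231, 0.0438, 0.0255], [-0.0038, 0.0583, 0.0487], [0.0215, 0.0882, 0.0551]]
top red 9 [[-0.024, 0.1086, 0.0219], [-0.0217, 0.1186, 0.039], [0.016, 0.1229, 0.0526]]
top red2 64 [[-0.0235, 0.109, 0.0348], [0.0001, 0.1178, 0.0495], [0.0214, 0.1239, 0.0568]]
```

The carriage's face is at about 94 mm and the stop's inner face at about 108 mm, so a gap of roughly 14 mm remains. I'll push again from the −y side with closed fingers, in small steps.

Run:
```python
from h import *
W=dict(top=load("top_l.npz"),side=load("side_l.npz"))
for n,d in W.items():
    hsv=cv2.cvtColor(d["frame"],cv2.COLOR_RGB2HSV); L=[];Y=[]
    for v,u in np.argwhere((hsv[...,1]>100)&(hsv[...,2]>40)):
        p=dep(d,u,v)
        if abs(p[0]-.645)<.05 and .235<p[2]<.275 and .1<p[1]<.25 and 105<hsv[v,u,0]<130: L.append(p)
        if abs(p[0]-.66)<.08 and .05<p[2]<.3 and .2<p[1]<.4 and 10<hsv[v,u,0]<30: Y.append(p)
    L=np.array(L);Y=np.array(Y)
    print(n,"knob",len(L),L.min(0).round(4),L.max(0).round(4))
    print(" lamp",len(Y),np.percentile(Y,[1,99],axis=0).round(3).tolist())
go([.6432,.0976,.38],-1.6358)
```

```text
top knob 94 [0.6339 0.1349 0.2422] [0.6572 0.1572 0.2674]
 lamp 472 [[0.615, 0.237, 0.096], [0.687, 0.299, 0.166]]
side knob 66 [0.6324 0.1376 0.2417] [0.6559 0.1629 0.2694]
 lamp 427 [[0.615, 0.243, 0.064], [0.674, 0.299, 0.17]]
t 21.1 tcp [ 0.3632 -0.1829  0.3827] rot [-1.5694 -0.0111 -1.6335] F [ 0.33 -0.18  0.23] w 0.06
shift [-2.975e-01 -2.000e-04  2.618e-01] turn 0.0023 dist 0.396
```

Call:
play_rows(
  moves=[
    [[-0.04,0,0.03],0],
    [[-0.08,0,0.07],0],
    [[-0.12,0,0.11],0],
    [[-0.16,0,0.15],0],
    [[-0.2,0,0.19],0],
    [[-0.24,0,0.22],0],
    [[-0.275,0,0.25],0],
    [[-0.297,0,0.262],0.0023],
    [[-0.297,0,0.262],0.0023],
    [[-0.297,0,0.262],0.0023],
  ],
  grip=0.0,
)

```text
t: 22.35
tcp_pos: [0.6429, 0.0972, 0.3798]
ee_rot: [-1.57, -0.011, -1.635]
force: [-0.1, -0.5, -0.9]
gripper_width: 0.0003
```

Run:
```python
from h import *
go([.6432,.0976,.242],-1.6358)
```

```text
t 22.35 tcp [0.6429 0.0972 0.3798] rot [-1.5695 -0.0113 -1.6351] F [-0.11 -0.51 -0.88] w 0.0003
shift [-1.900e-03  1.378e-01  1.000e-04] turn 0.0007 dist 0.138
```

Call:
play_rows(
  moves=[
    [[0,0.04,0],0],
    [[0,0.08,0],0],
    [[0,0.115,0],0],
    [[-0.001,0.132,0],0],
    [[-0.002,0.137,0],0],
    [[-0.002,0.137,0],0],
  ],
)

```text
t: 23.1
tcp_pos: [0.6435, 0.0977, 0.244]
ee_rot: [-1.568, -0.011, -1.635]
force: [-0.2, -0.2, -0.2]
gripper_width: 0.0005
```

Call:
play_rows(
  moves=[
    [[-0.006,0,0],0],
    [[-0.012,0,0],0],
    [[-0.016,0,0],0],
    [[-0.018,0,0],0],
    [[-0.02,0,0],0],
  ],
)

```text
t: 23.72
tcp_pos: [0.6448, 0.1178, 0.2437]
ee_rot: [-1.568, -0.011, -1.635]
force: [-0.4, -0.1, 0.5]
gripper_width: 0.0005
```

Call:
play_rows(
  moves=[
    [[-0.002,0,0],0],
    [[-0.004,0,0],0],
    [[-0.006,0,0],0],
  ],
)

```text
t: 24.1
tcp_pos: [0.6449, 0.1193, 0.2437]
ee_rot: [-1.569, -0.019, -1.637]
force: [-5.1, -29.8, 5.6]
gripper_width: 0.0007
```

Call:
play_rows(
  moves=[
    [[-0.002,0,0],0],
    [[-0.004,0,0],0],
    [[-0.006,0,0],0],
  ],
)

```text
t: 24.48
tcp_pos: [0.6449, 0.1193, 0.2439]
ee_rot: [-1.571, -0.03, -1.639]
force: [-7.1, -36.3, 6.7]
gripper_width: 0.0008
```

Run:
```python
from h import *
t=load("top_l.npz"); t0=load("top0.npz")
crop(t,275,145,310,182,16,"pics/m1.png")
O=np.array([.641,.079]); ya=np.array([.07,.9975])
def c(x,y,u0,v0,k): return u0+(x+.5)/k-.5, v0+(y+.5)/k-.5
for z in (.02,.03,.04,.05): print(z,((atz(t0,*c(708,330,210,120,8),z)[:2]-O)@ya).round(4))
for (u,v) in [(296,157),(298,158),(299,158),(300,158),(301,158),(300,165),(300,168)]: print(u,v,dep(t0,u,v).round(3), ((dep(t0,u,v)[:2]-O)@ya).round(4))
```

```text
0.02 -0.11
0.03 -0.1103
0.04 -0.1107
0.05 -0.111
296 157 [ 0.655 -0.025  0.01 ] -0.1025
298 158 [ 0.653 -0.031  0.009] -0.1086
299 158 [ 0.645 -0.034  0.038] -0.1126
300 158 [ 0.647 -0.037  0.032] -0.1153
301 158 [ 0.645 -0.04   0.038] -0.1183
300 165 [ 0.626 -0.037  0.03 ] -0.117
300 168 [ 0.616 -0.037  0.033] -0.1179
```

View pics/m1.png

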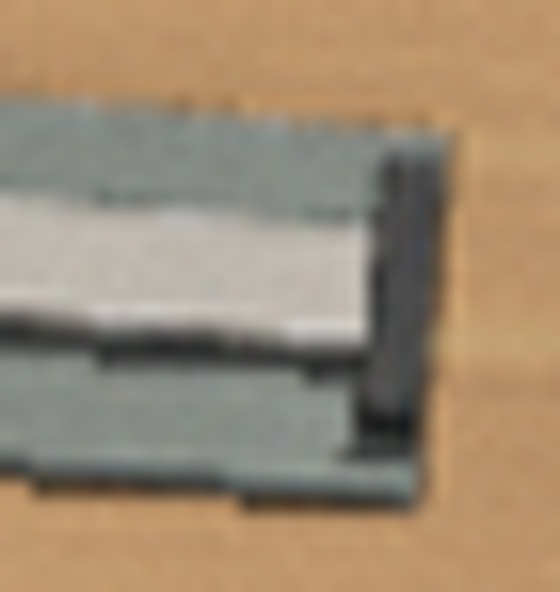

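Run:
```python
from h import *
t=load("top_l.npz"); d=load("side0.npz")
O=np.array([.641,.079]); ya=np.array([.07,.9975])
def c(x,y,u0,v0,k): return u0+(x+.5)/k-.5, v0+(y+.5)/k-.5
r=lambda p:((p[:2]-O)@ya).round(4)
print("lamp base",r(atz(t,*c(147,280,170,110,6),.01)), "edges",r(atz(t,*c(55,275,170,110,6),.01)),r(atz(t,*c(239,275,170,110,6),.01)))
print("base -y",r(atz(t,*c(448,150,275,145,16),.008)),r(atz(t,*c(420,485,275,145,16),.008)))
print("base +y top",r(atz(t,*c(112,515,210,138,16),.008)))
print("side base +y", r(atz(d,*c(75,375,225,225,11),.008)),r(atz(d,*c(208,485,225,225,11),.003)))
print("side base -y", r(atz(d,*c(757,100,225,225,11),.008)))
```

```text
lamp base 0.197 edges 0.2422 0.1523
base -y -0.1209 -0.1212
base +y top 0.1268
side base +y 0.1222 0.1253
side base -y -0.1225
```

Second push: 36 N and it still sits at the same spot (knob y ≈ 0.148), for both the grip and the push. From the end-cap distance (about 154 mm, ±3), that fits the end of the hanger's 150 mm travel, and nothing else is near it. So this is the stop. Backing off.

Call:
play_rows(
  moves=[
    [[0.005,0,0],0],
    [[0.015,0,0],0],
    [[0.025,0,0],0],
    [[0.025,-0.03,0],0],
    [[0.025,-0.08,0],0],
    [[0.025,-0.13,0],0],
    [[0.03,-0.14,-0.04],0],
    [[0.06,-0.14,-0.09],0],
    [[0.1,-0.14,-0.14],0],
    [[0.14,-0.14,-0.19],0],
  ],
)

```text
t: 25.72
tcp_pos: [0.4468, -0.0023, 0.388]
ee_rot: [-1.57, -0.03, -1.638]
force: [1.2, -0.2, 1.3]
gripper_width: 0.0003
```

Call:
play_rows(
  moves=[
    [[0.04,0,-0.03],0],
    [[0.09,0,-0.06],0],
    [[0.14,0,-0.06],0],
    [[0.17,0,-0.06],0],
    [[0.17,0,-0.06],0],
    [[0.17,0,-0.06],0],
    [[0.17,0,-0.06],0],
    [[0.17,0,-0.06],0],
  ],
)

```text
t: 26.72
tcp_pos: [0.3758, -0.1672, 0.3931]
ee_rot: [-1.57, -0.03, -1.637]
force: [-0.4, -0.1, -0.0]
gripper_width: 0.0008
```

```bash
python3 look.py n1; cp side_l.npz side_n1.npz; cp top_l.npz top_n1.npz
python3 - <<'E'
from h import *
crop(load("side_l.npz"),200,170,300,260,7,"pics/n1s.png"); crop(load("top_l.npz"),170,110,300,200,6,"pics/n1v.png")
E
```

```text
t 26.82 tcp [ 0.3757 -0.1674  0.393 ] rot [-1.5702 -0.0299 -1.6369] F [ 0.9  -0.36  0.12] w 0.0007
shift [-0.0002 -0.0001  0.    ] turn None dist 0.0
```

View pics/n1s.png

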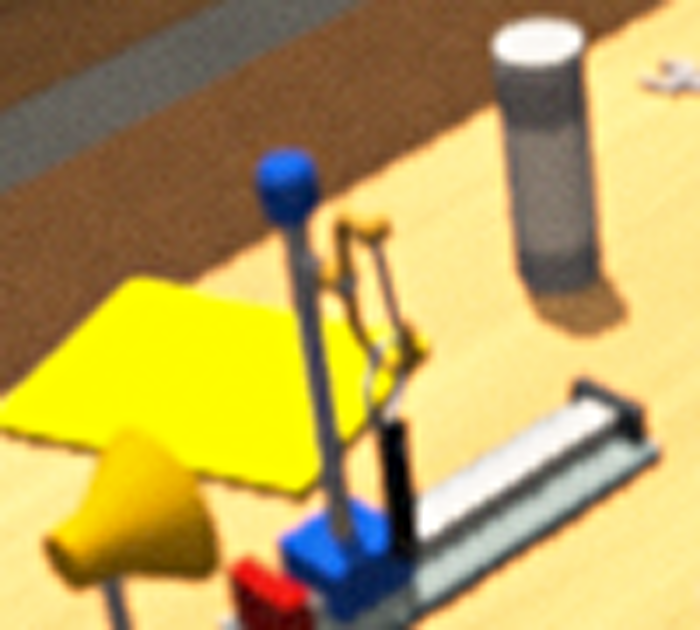

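Call:
play_rows(
  moves=[
    [[0,0,0],0],
    [[0,0,0],0],
    [[0,0,0],0],
    [[0,0,0],0],
    [[0,0,0],0],
    [[0,0,0],0],
    [[0,0,0],0],
    [[0,0,0],0],
  ],
)

```text
t: 27.82
tcp_pos: [0.3757, -0.1674, 0.3931]
ee_rot: [-1.57, -0.03, -1.637]
force: [-0.5, 0.0, 0.2]
gripper_width: 0.0006
```

```bash
python3 look.py n2
python3 - <<'E'
from h import *
for n in("side","top"):
    a=load(n+"_n1.npz")["frame"].astype(int); b=load(n+"_l.npz")["frame"].astype(int)
    sl=(slice(170,260),slice(200,300)) if n=="side" else (slice(110,180),slice(170,300))
    D=abs(a-b).max(2)[sl]; print(n,(D>40).sum(),D.max())
crop(load("side_l.npz"),240,190,270,245,11,"pics/n2s.png"); crop(load("top_l.npz"),170,110,300,200,6,"pics/n2v.png"); cv2.imwrite("pics/n2u.png",load("top_l.npz")["frame"][:,:,::-1])
E
```

```text
t 27.93 tcp [ 0.3757 -0.1674  0.3931] rot [-1.5702 -0.0299 -1.6369] F [0.06 0.44 0.29] w 0.0002
shift [-0. -0. -0.] turn None dist 0.0
side 0 19
top 0 19
```

View pics/n2v.png

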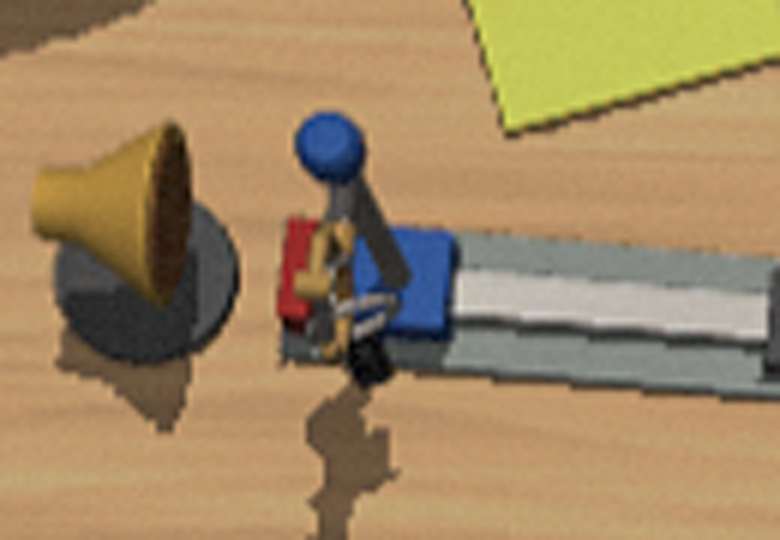

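View pics/n2s.png

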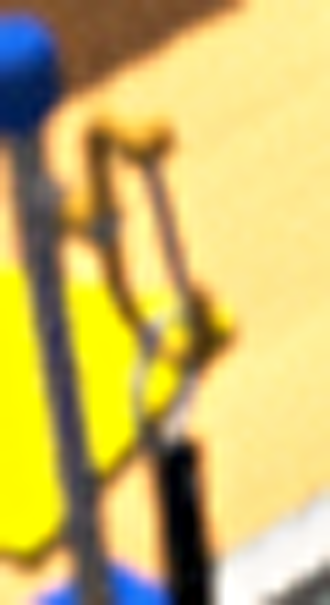

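View pics/n2u.png

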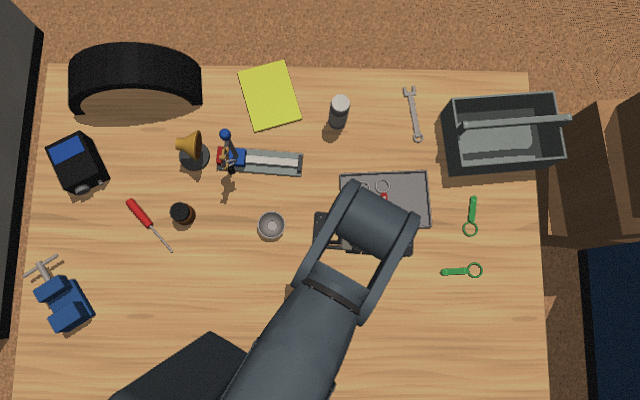

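The stay is still: no change between frames 1.1 s apart. The gate rod meets the nose at (200,320), the ring sits in the basket, and the bystanders haven't moved. Handing in.

```bash
python3 -c "
from plant import ticket
print(ticket.job_done())"
```

```text
the job is handed in; nothing more can be done
None
```

The black stay now hangs by its ring in the snap hook with the gate shut. The blue hanger is as far toward the red stop as it will go, but my last measurement still shows a gap there. I handed in at about 28 s.

- **Hanging:** I took the stay from the tray, pressed the gate in with the ring at about 2.5 N and lowered the ring behind the nose. The side force then dropped to zero. I let the bar down on an arc before releasing, to limit the swing.
- **Sliding:** I slid the hanger about 96 mm by its knob until it was blocked at 24 N. A second push, with closed fingers at up to 36 N, stopped at the same place.
- **Last checks:** Two pictures 1.1 s apart showed no change around the rack. The gate was shut and the ring was in the basket. The jar, screwdriver, bowl and green look-alikes had not moved. The red and blue stays were in place in the last clear view and I did not touch them, but the arm partly hid them at the end. The gripper was clear of everything.
- **Check that disagreed:** The pictures put the carriage about 14 mm short of the red block, though both pushes met a solid stop and nothing else was near the hanger. From the far end cap, the hanger has moved about 154 mm (±3), which fits the end of its 150 mm travel. If its travel is instead centred on the rail, it would be about 5 mm short, and I could not rule that out.

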